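# Fill the loading pallet and hold its spring latch open

### The arm

A 6-joint arm with a two-finger parallel gripper is mounted at the origin on the work surface. World frame = base frame: x ahead of the robot, y to its left, z up, the work surface at z = 0. Lengths are in mm, angles in rad, forces in N, time in s.
With the tool pointing down it reaches from about 400 to 925 mm from the base axis. Payload 3.4 kg.
Tool frame: the origin (TCP) lies on the centre line of the jaws, within the pads' length; the fingertips stand 11 mm ahead of it and the grasp point (between the pads) lies 8 mm behind it (ctrl.tcp_to_tips is the z of the fingertips in the tool frame, in mm); z points along the fingers, y is the direction in which the jaws open and shut (so a half turn about z gives the same grasp; the last joint's range is limited). The gripper opens to 85 mm and grips with 20 to 120 N. Pads are 22 mm wide; open, the fingers measure 114 mm over their backs; the gripper's body (76 mm by 85 mm) begins 54 mm behind the grasp point. The pads swing forward as they close: fully open they stand 13 mm farther back than shut.
Start: joints at [1.171, 0.307, 1.506, -0, 1.328, -0.073], TCP at [184.062, 544.75, 242.305] pointing down, gripper open.
Joint ranges: [-3.12, 3.12], [-1.05, 2.28], [0.14, 2.33], [-1.42, 4.57], [0.1, 2.73], [-2.68, 2.68]. Speed limits (rad/s): [2.57, 2.57, 3.14, 3.14, 3.14, 3.14].

### API

Orientations are given as [roll, pitch, yaw] about the fixed x, y, z axes, in that order (R = Rz(yaw) Ry(pitch) Rx(roll)).
In Python, from rig import telemetry, viewer, order, ctrl gives the robot as it stands. The module is installed in compiled form; this text tells all that it offers.
- The arm moves only by the shell command python3 -m crank 'ROWS'. ROWS is JSON, a list that holds one entry, the list of rows, each a list of 7 numbers: the turn, a rotation vector about the tool's x, y, z in rad, then the shift along the tool's x, y, z in m, then the gripper's target within -1 to 1 (fully open at 1, half-way at 0, shut at -1). A call has 1 to 10 rows; each row is the pose to reach, as a shift and turn from the pose commanded when the call began, along the tool's axes at that moment; what a row does not reach only later rows make up. A row lasts 1/12 s, in which the tool goes at most 41.7 mm and 7.16 degrees, less where a joint would pass 70% of its speed; a pose out of reach is approached as far as the arm can. A call with a gripper value outside its range is refused whole. The fingers move at their own pace and stop on an object; the grip force is fixed at half the most. Time passes only in rows, so rows that repeat a pose let the fingers close. It gives the time, the measured TCP pose, the force and the opening at its end, in the units of the state.
- telemetry.state(): the state, without advancing time (a new reading comes with each control period).
- viewer.camera(name): name is "scene" or "top" or "wrist"; returns a dict with "pixels" (480x640x3 uint8, blue, green, red), "depth" (480x640 float32, mm along the optical axis (not along the pixel's ray), 0 where there is no reading), "mtx" (3x3 intrinsics, pixels), "k1" (the pictures are not rectified: a ray, as slopes to the right and down, at radius r is drawn at 1 + k1 r^2 times it, then the intrinsics apply), "T" (4x4, takes a point from camera to world coordinates); the wrist camera has in their place "mount" (4x4, takes a point from camera to tool coordinates, whose origin is the TCP and whose axes are the flange's). Camera axes: x right, y up, looking along -z (the intrinsics and any distortion apply to the point x, -y, -z); pixel columns grow to the right and rows downward; lengths in mm; the calibration is good to about 2 mm. A picture is of the moment at which its call begins: read the wrist's pose just before it.
- order.finish_job(): hands the job in, once; it reports no verdict.
Trained networks look in the newest picture that a camera, given by its name, has taken for a name from the list of things; names that differ only in an ending like _2 or _b are one class to them, and where a whole thing is asked for, a point or a joint stands for the part that bears it (a point fixed in the world has none). Each returns a list of dicts, best first, with "confidence" (0 to 1); they miss things now and then, are a little off and sometimes report something else, mostly with a low value. They report only what shows in the picture. A call takes as long as a camera call. They do not tell look-alikes from the thing itself.
- viewer.silhouettes(target, camera): "pixels" (480x640 bool, what is visible of it) and "centre" ([row, column] in pixels, amid what is visible of it).
- viewer.landmark_of(target, camera): "centre" ([row, column] in pixels: a listed point, or the origin of a listed thing).
The state is a dict: "time": time; "joint_pos": joint angles; "joint_vel": joint speeds; "tau": joint torques, N m; "eef_pos": TCP position; "orientation": TCP orientation; "force": force on the tool from outside, world axes, zero at the start; "wrist_torque": the same for the moment, N m; "grip_width": finger opening in mm.
Only numpy, scipy, OpenCV 4.12 (cv2) and the standard library are available. Lean on these libraries where they do the work, as an engineer would, in place of code of your own. Each camera call takes 0.05 s, during which the arm holds its last target.

### The job

Stand the two loose aluminium blanks in the two empty yellow-floored pockets of the pallet, fully down and upright, and let go of them, leaving the brass blank, the seated blanks and the tools where they are. Only then pull the red spring-return latch handle out until its white pointer lies within the width of the green mark, and keep it there: finish while still holding the handle at the mark with the gripper, because it springs back when released.

Things in the scene. Friction and masses are not known exactly. Their poses are not given: they have to be found in the camera images.
- dock: fixed loading dock (place, yaw vary): grey base 190 x 412 x 10 mm, dark blue pallet 140 x 200 mm on it, top 22 mm above the bench. Origin on the bench under the pallet's centre; y runs level from pallet to red handle (pull direction), z up. Six round pockets 40 mm wide, 7 mm deep at x = -32, 32 and y = -64, 0, 64 mm; four hold blanks, two are empty (which ones varies)
- seat_a_floor (a point): centre of the floor of one empty pocket, 15 mm above the bench; its floor shows a bright yellow disc
- seat_b_floor (a point): centre of the floor of the other empty pocket (yellow disc); either blank may go in either pocket
- blank_a_mid (a point): one of the two loose aluminium blanks, standing on the bench to the left of the dock: 60 mm tall, 34 mm diameter plain upright cylinder with a dark band near the top and a dark bore drawn on its top face; 0.10 to 0.17 kg. This point is its centre, 30 mm above its foot, z up along it
- blank_b_mid (a point): the other loose aluminium blank, the same in every way; its centre
- latch (a joint): latch slide's travel in m: 0 at home (bolt in the pallet), growing as it is pulled along the dock's +y, end stop at 0.085. A spring drives it home: about 7 N at home plus 90 N/m, so 10 to 13 N at the mark; it runs home by itself when let go
- handle (a point): middle of the latch's red paddle, 64 mm above the bench; travels with the slide. Upright plate 60 mm wide along the dock's x, 14 mm thick along its y, 48 to 84 mm above the bench, on a carriage 36 mm long along y, top at 35 mm. At home a steel guide block, 54 mm high, is 54 mm clear of it on the pallet side; the other side is free
- pointer (a point): tip of the white pointer, a 5 mm wide bar on the latch carriage sticking out to the dock's +x side, 76 mm from the handle's middle, level with it along y
- mark (a point): middle of the near end of the green mark block (12 mm wide along the dock's y, 26 mm along x, top 32 mm above the bench) beside the latch's track, which the pointer passes with 4 mm to spare. Its y axis is the dock's y. It lies 35 to 62 mm beyond the home position of the pointer
- full1_mid (a point): a blank already seated in a pallet pocket, same as the loose ones: to be left alone; its centre, 30 mm above its foot
- full2_mid (a point): a blank already seated in a pallet pocket, same as the loose ones: to be left alone; its centre, 30 mm above its foot
- full3_mid (a point): a blank already seated in a pallet pocket, same as the loose ones: to be left alone; its centre, 30 mm above its foot
- full4_mid (a point): a blank already seated in a pallet pocket, same as the loose ones: to be left alone; its centre, 30 mm above its foot
- brass_mid (a point): a yellow brass blank of the same size, standing among the loose ones: does not belong on the pallet; its centre
- caliper: steel caliper with a black slide, lying flat 220 mm long, right side of the bench, bystander; origin under its middle
- wrench: steel wrench lying flat on the right of the bench, bystander; origin under its middle
- deburr: blue-handled deburring tool lying on the left of the bench near the robot, bystander; origin under its middle
- oil: grey closed bottle with red cap, 56 mm wide, 110 mm tall, standing at the back left, bystander; origin under its foot
Things that resemble listed ones, but are neither listed nor needed, are in the scene too. What is shaped like the part that bears blank_a_mid but purple or turquoise is not meant.

How it is judged (in metres and radians):
On the way, in this order (a step that is already met when the one before it is completed fails the run):
1. both loose aluminium blanks stand seated in the two empty pockets, released ((((horizontal distance between blank_a_mid and seat_a_floor below 0.004 m and height (world z) of blank_a_mid between 0.042 and 0.0475 m and angle between blank_a_mid's own z axis and vertical below 0.06 rad) and (horizontal distance between blank_b_mid and seat_b_floor below 0.004 m and height (world z) of blank_b_mid between 0.042 and 0.0475 m and angle between blank_b_mid's own z axis and vertical below 0.06 rad)) or ((horizontal distance between blank_a_mid and seat_b_floor below 0.004 m and height (world z) of blank_a_mid between 0.042 and 0.0475 m and angle between blank_a_mid's own z axis and vertical below 0.06 rad) and (horizontal distance between blank_b_mid and seat_a_floor below 0.004 m and height (world z) of blank_b_mid between 0.042 and 0.0475 m and angle between blank_b_mid's own z axis and vertical below 0.06 rad))) and contact force between the fingers and blank_a below 0.3 N and contact force between the fingers and blank_b below 0.3 N), for 0.2 s.
2. the latch handle is held by the fingers with its pointer at the green mark (y of pointer in the frame of mark between -0.006 and 0.006 m and contact force between the fingers and latch above 2 N), for 0.4 s.
At the end, for the whole second after the job is handed in: Both aluminium blanks released in the empty pockets: upright within 0.06 rad, within 4 mm of centre, centres 42 to 47.5 mm above the bench. Pointer within 6 mm of the mark's middle along the pull; fingers press the latch with over 2 N and no loose thing touches it, for the last second (all of step 1 and all of step 2 and contact force between each of blank_a, blank_b, brass, caliper, wrench, deburr, oil, full1, full2, full3, full4 and latch below 0.3 N); the arm keeps its last pose, push and grip.
It fails at once if the latch is drawn more than 15 mm before both blanks are seated (value of joint latch above 0.015 m and not (((horizontal distance between blank_a_mid and seat_a_floor below 0.004 m and height (world z) of blank_a_mid between 0.042 and 0.0475 m and angle between blank_a_mid's own z axis and vertical below 0.06 rad) and (horizontal distance between blank_b_mid and seat_b_floor below 0.004 m and height (world z) of blank_b_mid between 0.042 and 0.0475 m and angle between blank_b_mid's own z axis and vertical below 0.06 rad)) or ((horizontal distance between blank_a_mid and seat_b_floor below 0.004 m and height (world z) of blank_a_mid between 0.042 and 0.0475 m and angle between blank_a_mid's own z axis and vertical below 0.06 rad) and (horizontal distance between blank_b_mid and seat_a_floor below 0.004 m and height (world z) of blank_b_mid between 0.042 and 0.0475 m and angle between blank_b_mid's own z axis and vertical below 0.06 rad)))).
It fails at once if a seated blank is moved more than 15 mm (distance of any of full1_mid, full2_mid, full3_mid, full4_mid from where it was at the start of the episode above 0.015 m).
It fails at once if the brass blank is moved more than 25 mm (distance of brass_mid from where it was at the start of the episode above 0.025 m).
It fails at once if a tool or the bottle on the bench is moved more than 40 mm (distance of any of caliper, wrench, deburr, oil from where it was at the start of the episode above 0.04 m).
It also fails if it takes over 64 s, if anything falls off the work surface, if the arm or the gripper's body presses on something with over 40 N, if the wrist force passes 120 N, or if a joint passes its speed limit or range.

## Working session

There is one attempt and no reset: what is moved stays moved. The work goes in short steps, Python scripts to look and compute and a shell command to move; the robot and the scene stay as the last step left them, time stands still between calls to the robot, and variables do not carry over. Pictures are saved under pics/ and viewed, and the job is handed in when it is done.

```bash
mkdir -p pics; ls; cat > h.py <<'E'
import numpy as np, cv2
from rig import telemetry, viewer, order, ctrl
from scipy.spatial.transform import Rotation as R
def pose(s=None):
    s=s or telemetry.state()
    return np.array(s["eef_pos"]), R.from_euler('xyz',s["orientation"]).as_matrix()
def T_of(cam,c,P=None):
    if cam!="wrist": return np.array(c["T"])
    p,r=P; M=np.eye(4); M[:3,:3]=r; M[:3,3]=p
    return M@np.array(c["mount"])
def ray(c,px):  # px=(row,col) -> slopes
    K=np.array(c["mtx"]); v=np.array([(px[1]-K[0,2])/K[0,0],(px[0]-K[1,2])/K[1,1]])
    u=v.copy()
    for _ in range(20): u=v/(1+c["k1"]*(u@u))
    return np.array([u[0],-u[1],-1.])
def atz(c,T,px,z):
    d=T[:3,:3]@ray(c,px); o=T[:3,3]
    return o+d*(z-o[2])/d[2]
def atdepth(c,T,px):
    d=c["depth"][int(round(px[0])),int(round(px[1]))]
    return T[:3,:3]@(ray(c,px)*d)+T[:3,3]
def proj(c,T,P):
    q=np.linalg.inv(T)@np.append(P,1); x=q[0]/-q[2]; y=-q[1]/-q[2]; k=1+c["k1"]*(x*x+y*y)
    K=np.array(c["mtx"]); return np.array([K[1,1]*y*k+K[1,2],K[0,0]*x*k+K[0,2]])
E
python3 - <<'E'
from h import *
s=telemetry.state(); print(s); print(ctrl.tcp_to_tips)
for n in ["scene","top","wrist"]:
    P=pose(); c=viewer.camera(n); cv2.imwrite(f"pics/{n}0.png",c["pixels"]); T=T_of(n,c,P)
    print(n,T.round(3).tolist(),np.array(c["mtx"]).tolist(),c["k1"])
    for t,z in [("blank_a_mid",30),("brass_mid",30),("seat_a_floor",15),("full1_mid",45),("handle",64),("pointer",30),("mark",32),("dock",0)]:
        for d in viewer.landmark_of(t,n): 
            print(t,np.round(d["centre"],1),round(d["confidence"],2),atz(c,T,d["centre"],z).round(1))
E
```

```text
pics
{'time': 0.0, 'joint_pos': array([ 1.17150841e+00,  3.07596684e-01,  1.50768609e+00,  6.52895570e-05,
        1.32839998e+00, -7.35107507e-02]), 'joint_vel': array([ 0.00293525,  0.00160381, -0.00150889,  0.00041066, -0.00059253,
        0.00047339]), 'tau': array([ 8.81009441e-05, -4.57548237e+01, -2.51916736e+01,  2.46783526e-05,
        1.33593497e-02,  1.13013573e-05]), 'eef_pos': array([183.76821801, 544.12540621, 241.36266577]), 'orientation': array([-3.13951285e+00, -2.16683050e-04,  2.81579953e+00]), 'force': array([-0.68831776, -0.11306076,  0.06123698]), 'wrist_torque': array([ 0.0262936 ,  0.02100618, -0.01412257]), 'grip_width': 85.34126896045701}
11.0
scene [[-0.824, -0.407, 0.395, 900.81], [0.567, -0.568, 0.596, 567.305], [-0.018, 0.715, 0.699, 777.163], [0.0, 0.0, 0.0, 1.0]] [[439.3450485863942, 0.0, 314.81430374193747], [0.0, 439.3450485863942, 241.63170217982963], [0.0, 0.0, 1.0]] 0.0318202151018514
blank_a_mid [342.6 367.3] 0.86 [555.5 223.3  30. ]
blank_a_mid [375.7 391.2] 0.81 [564.5 303.   30. ]
blank_a_mid [353.4 332.9] 0.78 [624.8 203.8  30. ]
blank_a_mid 
[... 1012 characters left out ...]
6 [ 570.8 -105.1   15. ]
full1_mid [241.6 332.8] 0.48 [ 514.4 -109.5   45. ]
handle [225.  289.9] 0.93 [557.8  16.5  64. ]
pointer [206.3 289.2] 0.91 [624.6  21.8  30. ]
mark [246.7 354.2] 0.69 [ 502.9 -173.3   32. ]
mark [208.  290.8] 0.66 [618.8  16.8  32. ]
mark [204.4 277.6] 0.6 [629.5  56.8  32. ]
dock [233.2 355.5] 0.97 [ 551.8 -179.7    0. ]
dock [235.2 163.7] 0.33 [536.7 406.    0. ]
wrist [[0.32, -0.896, -0.307, 104.561], [0.947, 0.302, 0.105, 570.995], [-0.001, -0.325, 0.946, 373.298], [0.0, 0.0, 0.0, 1.0]] [[406.4484152236536, 0.0, 320.9321499207598], [0.0, 406.4484152236536, 242.0564499153774], [0.0, 0.0, 1.0]] 0.009144830418830092
full1_mid [354.9 262.9] 0.36 [300.3 446.8  45. ]
```

```bash
python3 - <<'E'
import cv2
a=cv2.imread("pics/top0.png"); cv2.imwrite("pics/top0c.png",cv2.resize(a[150:330,120:420],None,fx=2.6,fy=2.6,interpolation=cv2.INTER_CUBIC))
E
```

```text
(no output)
```

View pics/scene0.png

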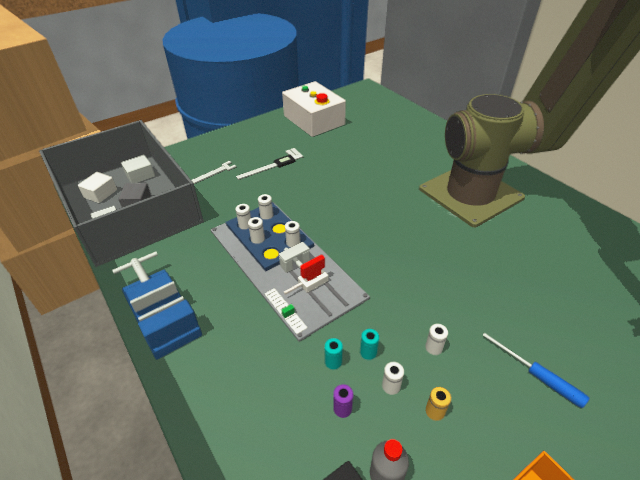

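View pics/top0c.png

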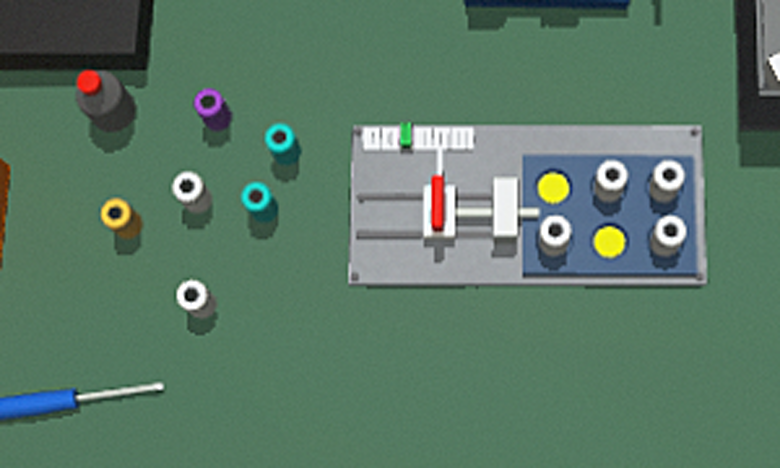

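Two loose white blanks at scene px (392,378) and (437,339). The empty yellow pockets are at top px (333,222) and (354,243). I'll move above the blanks with the jaws at 45°.

```bash
python3 -m crank '[[[0,0,0.11,-0.03,-0.01,0,0.2],[0,0,0.23,-0.07,-0.025,0,0.2],[0,0,0.34,-0.11,-0.04,0,0.2],[0,0,0.45,-0.15,-0.055,0,0.2],[0,0,0.45,-0.19,-0.068,0,0.2],[0,0,0.45,-0.23,-0.082,0,0.2],[0,0,0.45,-0.27,-0.096,0,0.2],[0,0,0.45,-0.31,-0.109,0,0.2],[0,0,0.45,-0.35,-0.122,0,0.2],[0,0,0.45,-0.378,-0.131,0,0.2]]]'
cat > look.py <<'E'
import sys
from h import *
n,name=sys.argv[1],sys.argv[2]
P=pose(); c=viewer.camera(n); cv2.imwrite(f"pics/{name}.png",c["pixels"]); T=T_of(n,c,P)
np.savez(f"pics/{name}.npz",depth=c["depth"],T=T,mtx=np.array(c["mtx"]),k1=c["k1"],pix=c["pixels"])
print(P[0].round(1),telemetry.state()["orientation"].round(4),telemetry.state()["grip_width"])
for a in sys.argv[3:]:
    t,z=a.split(":")
    for d in viewer.landmark_of(t,n): print(t,np.round(d["centre"],1),round(d["confidence"],2),atz(c,T,d["centre"],float(z)).round(1))
E
python3 look.py wrist w1 blank_a_mid:30 brass_mid:30
```

```text
time: 2.18
eef_pos: [502.4, 297.6, 242.5]
orientation: [3.141, 0.001, 2.365]
force: [-0.2, 1.3, 0.1]
grip_width: 51.0
[502.4 297.6 242.5] [3.1393 0.0071 2.3619] 51.19038998842828
blank_a_mid [354.2 339.9] 0.97 [623.3 204.1  30. ]
blank_a_mid [245.8 382.3] 0.91 [567.8 309.5  30. ]
blank_a_mid [295.7 311.9] 0.72 [558.7 229.5  30. ]
blank_a_mid [325.4 436.3] 0.63 [664.8 292.5  30. ]
brass_mid [156.1 424.8] 0.72 [533.4 387.5  30. ]
```

View pics/w1.png

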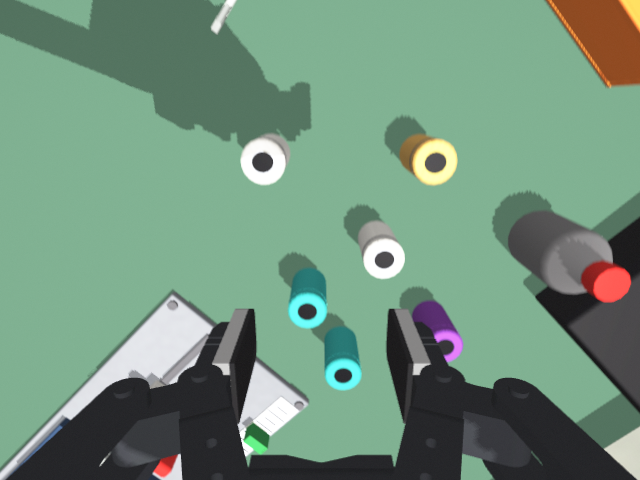

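White blanks' bores are at about (row 260, col 384) and (161, 262). Brass is at (162,435).

```bash
cat > bore.py <<'E'
import sys
from h import *
def load(name):
    z=np.load(f"pics/{name}.npz"); return z["pix"],dict(depth=z["depth"],mtx=z["mtx"],k1=float(z["k1"])),z["T"]
def bore(name,px,z=60,r=12,thr=90):
    im,c,T=load(name); g=im.max(axis=2); r0,c0=int(px[0]),int(px[1])
    m=np.zeros(g.shape,np.uint8); m[r0-r:r0+r+1,c0-r:c0+r+1]=(g[r0-r:r0+r+1,c0-r:c0+r+1]<thr)
    n,l,st,ce=cv2.connectedComponentsWithStats(m); k=1+np.argmax(st[1:,4])
    p=(ce[k][1],ce[k][0]); return np.round(p,2),st[k][4],atz(c,T,p,z).round(1), atdepth(c,T,p).round(1)
if __name__=="__main__":
    for a in sys.argv[2:]:
        v=[float(x) for x in a.split(",")]; print(bore(sys.argv[1],v[:2],*(v[2:3])))
E
python3 bore.py w1 260,384 161,262 162,435
```

```text
(array([259.33, 384.03]), np.int32(213), array([566.8, 306.7,  60. ]), array([566.5, 306.8,  60.6]))
(array([161.64, 262.21]), np.int32(280), array([441.7, 293.6,  60. ]), array([441.7, 293.8,  61.3]))
(array([162.27, 435.07]), np.int32(262), array([534.5, 387.3,  60. ]), array([534.5, 387.3,  60. ]))
```

```bash
python3 look.py scene s1; python3 look.py top t1; python3 bore.py s1 369,394; python3 bore.py s1 330,438;python3 bore.py t1 221,193;python3 bore.py t1 263,193
```

```text
[502.5 297.9 242.1] [-3.1411e+00 -8.0000e-04  2.3631e+00] 51.374590166065715
[500.9 298.9 242. ] [-3.1409e+00 -1.0000e-03  2.3649e+00] 50.89850516219272
(array([369.47, 393.91]), np.int32(47), array([565.9, 307.3,  60. ]), array([566.8, 308. ,  61.9]))
(array([330.32, 438.78]), np.int32(40), array([440.1, 294.5,  60. ]), array([440.6, 294.7,  60.7]))
(array([228.74, 186.95]), np.int32(106), array([543.2, 319.9,  60. ]), array([558.9, 335.6,  -3.2]))
(array([265.01, 192.14]), np.int32(317), array([435.2, 297.4,  60. ]), array([327.1, 155.1, 669.7]))
```

```bash
python3 -m crank '[[[0,0,0,-0.012,0.016,0.03,0.4],[0,0,0,-0.025,0.033,0.06,0.4],[0,0,0,-0.0395,0.0515,0.09,0.4],[0,0,0,-0.0395,0.0515,0.115,0.4],[0,0,0,-0.0395,0.0515,0.125,0.4],[0,0,0,-0.0395,0.0515,0.125,0.4]]]'
python3 look.py wrist w2 blank_a_mid:30
```

```text
time: 2.93
eef_pos: [560.7, 308.9, 114.1]
orientation: [-3.134, -0.003, 2.368]
force: [-0.5, -0.3, -0.1]
grip_width: 59.9
[560.7 308.9 114.1] [-3.1378e+00 -1.8000e-03  2.3676e+00] 59.875223125744874
blank_a_mid [262.5 330. ] 0.96 [565.2 309.9  30. ]
blank_a_mid [390.2 420.3] 0.77 [668.  290.6  30. ]
blank_a_mid [426.2 278.7] 0.62 [625.2 205.   30. ]
```

View pics/w2.png

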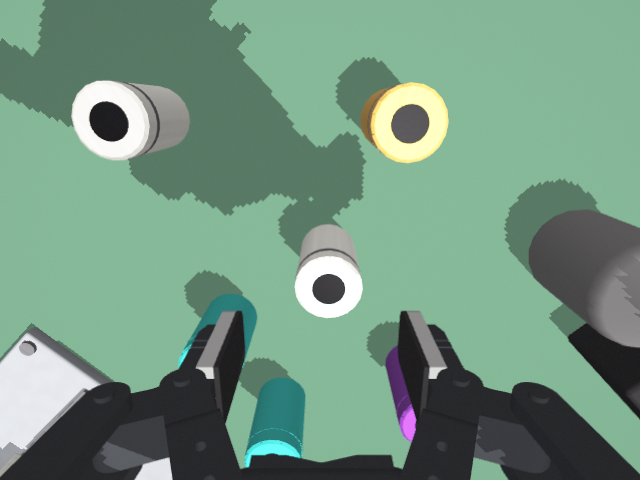

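Blank is centred between the fingers at (row 289, col 328).

```bash
python3 bore.py w2 289,328; python3 - <<'E'
from h import *
for i in range(4):
    p,r=pose(); print(p.round(1)); 
    viewer.camera("wrist")
    q=np.array([566.4,307.2,60]); print((r.T@(q-p)).round(1))
E
```

```text
(array([288.91, 328.06]), np.int32(600), array([565.9, 307.3,  60. ]), array([566. , 307.3,  59.8]))
[563.3 309.7 117.9]
[-4.   0.5 57.9]
[564.2 309.9 119. ]
[-3.4 -0.5 59. ]
[564.8 309.8 119.5]
[-2.9 -0.9 59.5]
[565.  309.7 119.7]
[-2.7 -1.  59.7]
```

```bash
python3 look.py wrist w3 ; python3 bore.py w3 289,328; python3 - <<'E'
from h import *
for i in range(4):
    p,r=pose(); print(p.round(1),telemetry.state()["joint_vel"].round(3)); 
    viewer.camera("wrist")
    q=np.array([566.4,307.2,60]); print((r.T@(q-p)).round(1))
E
```

```text
[565.1 309.6 119.6] [3.1384e+00 1.2000e-03 2.3662e+00] 60.04787909244673
(array([283.86, 324.41]), np.int32(281), array([569.5, 307.1,  60. ]), array([569.7, 306.9,  59.3]))
[565.1 309.4 119.4] [-0.004  0.007  0.006 -0.002 -0.002  0.   ]
[-2.4 -0.8 59.4]
[565.  309.2 119.1] [-0.001  0.009  0.006 -0.001 -0.003 -0.001]
[-2.3 -0.6 59.1]
[564.9 309.  118.7] [-0.004  0.009  0.006 -0.    -0.002  0.002]
[-2.3 -0.4 58.7]
[564.8 308.9 118.4] [-0.003  0.007  0.004  0.    -0.001 -0.002]
[-2.3 -0.2 58.4]
```

```bash
sed -i 's/r=12,thr=90/r=22,thr=90/' bore.py; python3 bore.py w3 289,328; python3 look.py wrist w4; python3 bore.py w4 289,328; python3 - <<'E'
from bore import *
_,c,T=load("w4"); p,r=pose()
q=bore("w4",(289,328))[2]; print(p,(r.T@(q-p)).round(1))
E
```

```text
(array([279.14, 320.13]), np.int32(670), array([566. , 307.4,  60. ]), array([566.2, 307.3,  59.6]))
[564.7 308.8 118.1] [3.1408e+00 3.0000e-04 2.3657e+00] 59.84384294573147
(array([279.87, 321.83]), np.int32(702), array([565.9, 307.4,  60. ]), array([566.1, 307.2,  59.4]))
[564.65643477 308.75150256 117.84889472] [-1.8 -0.1 57.8]
```

```bash
python3 -m crank '[[[0,0,0,0,0,0.03,0.4],[0,0,0,-0.0005,0,0.06,0.4],[0,0,0,-0.0005,0,0.079,0.4],[0,0,0,-0.0005,0,0.079,0.4],[0,0,0,-0.0005,0,0.079,0.4],[0,0,0,-0.0005,0,0.079,0.1],[0,0,0,-0.0005,0,0.079,-0.3],[0,0,0,-0.0005,0,0.079,-1],[0,0,0,-0.0005,0,0.079,-1],[0,0,0,-0.0005,0,0.079,-1]]]'
python3 look.py wrist w5
```

```text
time: 4.37
eef_pos: [566.4, 309.1, 40.4]
orientation: [3.138, 0.002, 2.366]
force: [0.3, -0.3, 5.5]
grip_width: 32.3
[566.4 309.1  40.4] [3.1377e+00 1.5000e-03 2.3658e+00] 32.125038466751846
```

View pics/w5.png

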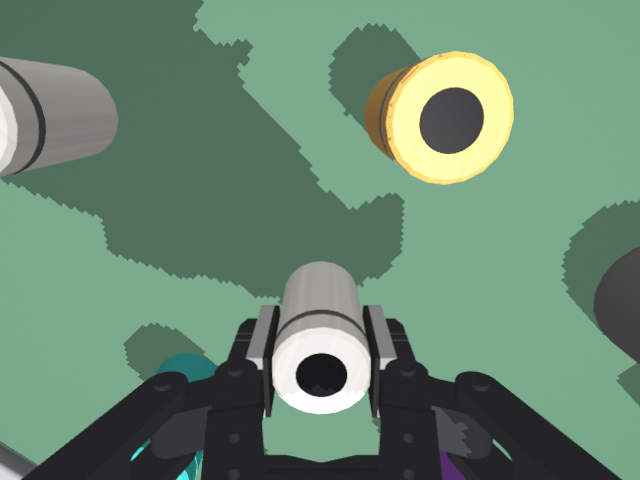

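```bash
python3 bore.py w5 376,321; cat > disc.py <<'E'
import sys
from bore import *
def discs(name,z=15,amin=20):
    im,c,T=load(name); hsv=cv2.cvtColor(im,cv2.COLOR_BGR2HSV)
    m=cv2.inRange(hsv,(26,170,150),(34,255,255)); n,l,st,ce=cv2.connectedComponentsWithStats(m)
    for k in range(1,n):
        if st[k][4]>amin: p=(ce[k][1],ce[k][0]); print(name,np.round(p,1),st[k],atz(c,T,p,z).round(1))
if __name__=="__main__":
    for n in sys.argv[1:]: discs(n)
E
python3 disc.py s1 t1
python3 - <<'E'
from bore import *
p,r=pose(); q=bore("w5",(376,321))[2]; print("tool",(r.T@(q-p)).round(1))
E
```

```text
(array([374.69, 320.98]), np.int32(1640), array([566.3, 308.3,  60. ]), array([566.9, 307.7,  58.9]))
s1 [228.3 278.8] [273 224  12   9  88] [ 517.5 -177.    15. ]
s1 [253.4 270.6] [264 249  14  10 107] [ 580.2 -111.6   15. ]
t1 [221.8 332.4] [327 217  12  11  96] [ 582.5 -109.    15. ]
t1 [242.4 354. ] [349 237  11  11  99] [ 519.7 -174.1   15. ]
t1 [376.7 487.1] [483 371  13  17  46] [ 125.8 -563.4   15. ]
t1 [378.8 509.6] [506 375   8   8  48] [ 118.7 -631.4   15. ]
tool [ -0.5  -0.6 -19.7]
```

```bash
python3 -m crank '[[[0,0,0,0,0,-0.03,-1],[0,0,0,0,0,-0.07,-1],[0,0,0,0,0,-0.11,-1],[0,0,0,-0.015,-0.015,-0.14,-1],[0,0,0,-0.04,-0.037,-0.16,-1],[0,0,0,-0.066,-0.061,-0.18,-1],[0,0,0,-0.094,-0.087,-0.19,-1],[0,0,0,-0.122,-0.113,-0.19,-1],[0,0,0,-0.15,-0.139,-0.19,-1],[0,0,0,-0.178,-0.165,-0.19,-1]]]'
python3 -m crank '[[[0,0,0,-0.028,-0.026,0,-1],[0,0,0,-0.056,-0.052,0,-1],[0,0,0,-0.084,-0.078,0,-1],[0,0,0,-0.112,-0.104,0,-1],[0,0,0,-0.14,-0.13,0,-1],[0,0,0,-0.165,-0.152,0,-1],[0,0,0,-0.184,-0.17,0,-1],[0,0,0,-0.184,-0.17,0,-1],[0,0,0,-0.184,-0.17,0,-1],[0,0,0,-0.184,-0.17,0,-1]]]'
python3 look.py wrist w6; sleep 0; python3 look.py wrist w7;python3 disc.py w6 w7
```

```text
time: 5.25
eef_pos: [575.9, 64.4, 229.1]
orientation: [3.141, 0.001, 2.366]
force: [0.1, 0.3, -1.0]
grip_width: 32.2
time: 6.08
eef_pos: [588.1, -183.7, 228.1]
orientation: [3.141, -0.001, 2.365]
force: [0.2, 0.6, -1.3]
grip_width: 32.3
[ 588.1 -183.7  228.1] [ 3.1414e+00 -1.2000e-03  2.3663e+00] 32.30757928711427
[ 588.2 -183.1  228.2] [ 3.1414e+00 -8.0000e-04  2.3670e+00] 32.44777963970871
```

View pics/w7.png

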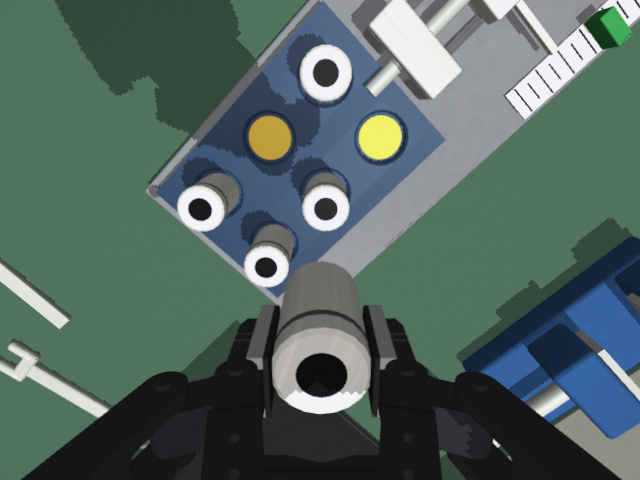

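The wrist view shows pockets at (row 138, col 381) and (138, 270). The seated bores are at (73,326), (208,326), (209,200) and (267,266).

```bash
cat > dock.py <<'E'
import sys
from bore import *
from scipy.optimize import least_squares
def disc(name,px,r=28,z=15,w=4):
    im,c,T=load(name); h=cv2.cvtColor(im,cv2.COLOR_BGR2HSV); m=cv2.inRange(h,(15,110,70),(36,255,255))
    r0,c0=px; k=np.zeros_like(m); k[r0-r:r0+r,c0-r:c0+r]=m[r0-r:r0+r,c0-r:c0+r]
    n,l,st,ce=cv2.connectedComponentsWithStats(k); j=1+np.argmax(st[1:,4]); p=(ce[j][1],ce[j][0])
    return np.round(p,1),st[j][4],atz(c,T,p,z)
name=sys.argv[1]; m=[];w=[]
import json
obs=json.loads(sys.argv[2]) # list [kind,row,col,dx,dy]
for k,r,cc,x,y in obs:
    o=disc(name,(r,cc)) if k=="d" else bore(name,(r,cc),75,16)
    print(k,x,y,o[0],o[1],np.round(o[2],1)); m.append((x,y)); w.append(o[2][:2])
m=np.array(m,float); w=np.array(w)
f=lambda q:(q[:2]+m@np.array([[np.cos(q[2]),np.sin(q[2])],[-np.sin(q[2]),np.cos(q[2])]])-w)
s=least_squares(lambda q:f(q).ravel(),[550,-143,0.02]); q=s.x
print("dock",q[:2].round(1),q[2].round(4)); print(f(q).round(1).tolist())
for n,P in [("A",(32,64)),("B",(-32,0))]:
    print(n,(q[:2]+np.array(P)@np.array([[np.cos(q[2]),np.sin(q[2])],[-np.sin(q[2]),np.cos(q[2])]])).round(1))
E
python3 dock.py w7 '[["d",138,381,32,64],["d",137,270,-32,0],["b",73,326,-32,64],["b",208,326,32,0],["b",209,200,-32,-64],["b",267,266,32,-64]]'
python3 - <<'E'
from bore import *
p,r=pose(); im,c,T=load("w7"); print(p)
# held bore in tool frame: top at tool z = -20 approx
px=bore("w7",(376,321))[0]; print(px)
pt=atz(c,T,px,p[2]+20); print((r.T@(pt-p)).round(1))
E
```

```text
d 32 64 [136.8 379.6] 1457 [ 580.8 -109.4   15. ]
d -32 0 [137.3 269.5] 1483 [ 517.8 -174.3   15. ]
b -32 64 [ 72.59 325.44] 523 [ 517.1 -110.4   75. ]
b 32 0 [208.64 325.4 ] 375 [ 581.8 -173.4   75. ]
b -32 -64 [209.09 199.56] 379 [ 518.8 -238.3   75. ]
b 32 -64 [267.07 265.5 ] 326 [ 582.7 -237.3   75. ]
dock [ 549.8 -173.9] 0.0143
[[0.1, 0.0], [0.1, 0.0], [-0.2, 0.1], [0.0, -0.0], [-0.1, -0.0], [0.0, -0.1]]
A [ 580.9 -109.4]
B [ 517.8 -174.3]
[ 588.35245805 -182.84985122  228.31010641]
[374.74 321.05]
[ -0.3  -0.9 -20. ]
```

```bash
cat > cmdp.py <<'E'
import numpy as np
# commanded pose chain (assumes exact targets): list of (dyaw_tool, dx,dy,dz) per call end
L=[(0.45,-378,-131,0),(0,-39.5,51.5,125),(0,-.5,0,79),(0,-178,-165,-190),(0,-184,-170,0)]
import json,os
if os.path.exists("extra.json"): L+=json.load(open("extra.json"))
p=np.array([184.062,544.75,242.305]); y=1.171+0.073+np.pi/2
y=1.171508+0.07351+np.pi/2
def ax(y): return np.array([[np.cos(y),np.sin(y),0],[np.sin(y),-np.cos(y),0],[0,0,-1]])
for d,a,b,c in L:
    p=p+np.array([a,b,c])@ax(y); y-=d
    print(p.round(1),round(y,4))
E
python3 cmdp.py; python3 -c "
from rig import telemetry
s=telemetry.state();print(s['eef_pos'],s['orientation'],s['time'])"
```

```text
[500.3 299.7 242.3] 2.3658
[564.5 308.8 117.3] 2.3658
[564.9 308.4  38.3] 2.3658
[576.4  66.  228.3] 2.3658
[ 588.7 -184.2  228.3] 2.3658
[ 588.35245805 -182.84985122  228.31010641] [ 3.14141905e+00 -8.37972329e-04  2.36698886e+00] 6.1833
```

```bash
python3 -m crank '[[[0,0,0,0.02,0.016,0.02,-1],[0,0,0,0.04,0.034,0.05,-1],[0,0,0,0.0581,0.0485,0.08,-1],[0,0,0,0.0581,0.0485,0.095,-1],[0,0,0,0.0581,0.0485,0.103,-1],[0,0,0,0.0581,0.0485,0.103,-1],[0,0,0,0.0581,0.0485,0.103,-1],[0,0,0,0.0581,0.0485,0.103,-1]]]'
echo '[[0,58.1,48.5,103]]' > extra.json; python3 cmdp.py | tail -1; python3 look.py scene s2;python3 look.py wrist w8
```

```text
time: 6.85
eef_pos: [582.7, -109.5, 126.8]
orientation: [3.14, 0.003, 2.366]
force: [0.1, 0.0, -1.1]
grip_width: 32.2
[ 581.2 -108.9  125.3] 2.3658
[ 582.7 -109.5  126.8] [3.1399 0.0032 2.3654] 32.12265787137408
[ 582.7 -109.7  127. ] [3.1399e+00 3.0000e-03 2.3652e+00] 32.31928525615348
```

View pics/w8.png

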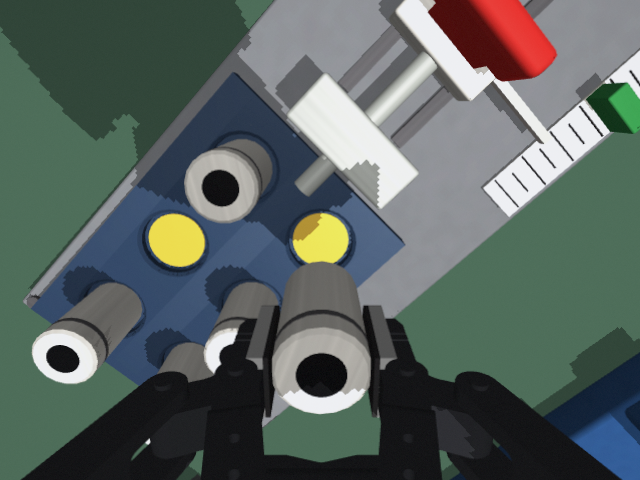

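Column alignment is good: pocket and blank are both at col ~321. Descending.

```bash
python3 dock.py w8 '[["d",240,177,-32,0],["b",187,220,-32,64],["b",359,63,-32,-64]]'; python3 -m crank '[[[0,0,0,0,0,0.02,-1],[0,0,0,0,0,0.04,-1],[0,0,0,0,0,0.055,-1],[0,0,0,0,0,0.06,-1],[0,0,0,0,0,0.06,-1],[0,0,0,0,0,0.06,-1]]]'; python3 -c "
from rig import telemetry
s=telemetry.state();print(s['eef_pos'],s['orientation'],s['time'])"
```

```text
d -32 0 [239.7 176.3] 2332 [ 517.7 -174.2   15. ]
b -32 64 [187.36 220.04] 969 [ 516.9 -110.1   75. ]
b -32 -64 [358.49  62.27] 687 [ 518.7 -238.1   75. ]
dock [ 549.8 -173.7] 0.0141
[[0.1, 0.1], [-0.0, -0.0], [-0.0, -0.0]]
A [ 580.9 -109.2]
B [ 517.8 -174.1]
time: 7.45
eef_pos: [581.8, -109.4, 66.1]
orientation: [3.141, 0.001, 2.365]
force: [0.2, -0.6, -1.5]
grip_width: 32.2
[ 581.84455915 -109.43698418   66.05698642] [3.14099775e+00 1.04575351e-03 2.36526227e+00] 7.45
```

```bash
python3 -m crank '[[[0,0,0,0.0005,0,0.004,-1],[0,0,0,0.0005,0,0.008,-1],[0,0,0,0.0005,0,0.0115,-1],[0,0,0,0.0005,0,0.0115,-1],[0,0,0,0.0005,0,0.0125,-1],[0,0,0,0.0005,0,0.0125,-1]]]'; python3 look.py wrist w9; python3 look.py scene s3
```

```text
time: 7.95
eef_pos: [581.6, -108.9, 55.3]
orientation: [3.14, 0.003, 2.366]
force: [-3.1, -0.3, 13.8]
grip_width: 32.2
[ 581.6 -108.9   55.3] [3.1404e+00 2.6000e-03 2.3660e+00] 32.46908529077411
[ 581.6 -108.9   55.3] [3.1404e+00 2.7000e-03 2.3660e+00] 32.302710148859134
```

View pics/w9.png

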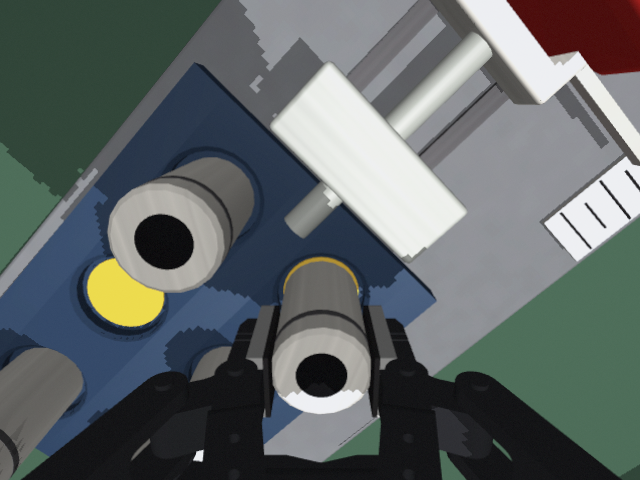

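Height matches the floor (grasp reading 40.4 + 15 = 55.4), with 14 N contact. Releasing.

```bash
python3 -m crank '[[[0,0,0,0,0,-0.001,-0.4],[0,0,0,0,0,-0.001,-0.1],[0,0,0,0,0,-0.001,0.1],[0,0,0,0,0,-0.001,0.2],[0,0,0,0,0,-0.001,0.2],[0,0,0,0,0,-0.02,0.2],[0,0,0,0,0,-0.05,0.2],[0,0,0,0,0,-0.08,0.2],[0,0,0,0,0,-0.11,0.2],[0,0,0,0,0,-0.13,0.2]]]'; echo '[[0,58.1,48.5,103],[0,0,0,60],[0,0.5,0,12.5],[0,0,0,-130]]' > extra.json; python3 cmdp.py | tail -1; python3 look.py wrist w10
```

```text
time: 8.88
eef_pos: [581.8, -108.8, 185.4]
orientation: [3.14, 0.002, 2.366]
force: [0.1, 0.1, 0.1]
grip_width: 50.8
[ 580.8 -108.6  182.8] 2.3658
[ 581.8 -108.8  185.4] [3.137  0.0081 2.3659] 51.36745366806295
```

View pics/w10.png

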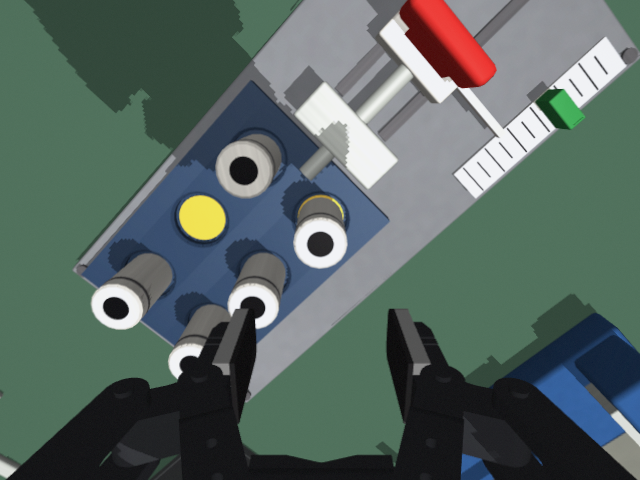

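```bash
python3 look.py wrist w11; python3 dock.py w11 '[["d",218,202,-32,0],["b",170,244,-32,64],["b",308,116,-32,-64]]'; python3 bore.py w11 243,320,75;  python3 - <<'E'
from h import *
from bore import load
im,c,T=load("w11")
for t,z in (("handle",64),("pointer",30),("mark",32)):
    for d in viewer.landmark_of(t,"wrist"): print(t,np.round(d["centre"],1),round(d["confidence"],2),atz(c,T,d["centre"],z).round(1),atdepth(c,T,d["centre"]).round(1))
E
```

```text
[ 584.  -109.3  189. ] [3.1374 0.0073 2.3659] 51.273276339290845
d -32 0 [212.3 200.8] 1587 [ 517.8 -174.3   15. ]
b -32 64 [165.53 241.74] 581 [ 517.3 -110.4   75. ]
b -32 -64 [301.68 115.63] 423 [ 518.9 -238.1   75. ]
dock [ 550.  -173.9] 0.0125
[[0.2, 0.1], [-0.1, 0.1], [-0.1, -0.2]]
A [ 581.2 -109.5]
B [ 518.  -174.3]
(array([237.84, 317.73]), np.int32(474), array([ 581.6, -110.1,   75. ]), array([ 581.7, -110.2,   74.6]))
handle [156.  248.9] 0.63 [ 516.2 -105.6   64. ] [ 516.5 -103.3   74.5]
pointer [128.2 497.7] 0.83 [622.4  23.   30. ] [622.3  22.9  30.3]
pointer [335.6 203.6] 0.19 [ 587.1 -247.    30. ] [ 578.9 -221.9   67.1]
mark [ 91.7 548.2] 0.75 [626.1  60.1  32. ] [626.8  60.9  29.9]
mark [223.9 317. ] 0.55 [ 583.8 -113.2   32. ] [ 574.6 -103.9   75.1]
```

```bash
python3 -m crank '[[[0,0,0,0.02,0.01,0,0.4],[0,0,0,0.055,0.027,0,0.4],[0,0,0,0.09,0.045,0,0.4],[0,0,0,0.125,0.062,0,0.4],[0,0,0,0.16,0.08,0,0.4],[0,0,0,0.195,0.097,0,0.4],[0,0,0,0.23,0.115,0,0.4],[0,0,0,0.265,0.132,0,0.4],[0,0,0,0.3,0.149,0,0.4],[0,0,0,0.335,0.167,0,0.4]]]'
python3 -m crank '[[[0,0,0,0.025,0.012,0.02,0.4],[0,0,0,0.0464,0.0229,0.045,0.4],[0,0,0,0.0464,0.0229,0.065,0.4],[0,0,0,0.0464,0.0229,0.065,0.4],[0,0,0,0.0464,0.0229,0.065,0.4],[0,0,0,0.0464,0.0229,0.065,0.4]]]'
python3 look.py wrist w12 blank_a_mid:30;  echo '[[0,58.1,48.5,103],[0,0,0,60],[0,0.5,0,12.5],[0,0,0,-130],[0,335,167,0],[0,46.4,22.9,65]]' > extra.json; python3 cmdp.py | tail -1
```

```text
time: 9.97
eef_pos: [456.3, 246.2, 180.7]
orientation: [-3.137, -0.002, 2.366]
force: [0.3, 0.1, -0.4]
grip_width: 60.0
time: 10.47
eef_pos: [441.5, 293.5, 117.5]
orientation: [-3.14, -0.0, 2.365]
force: [-0.2, 0.5, -0.9]
grip_width: 59.6
[441.5 293.5 117.5] [3.1413e+00 3.0000e-04 2.3648e+00] 59.779827506480906
blank_a_mid [432.5 369.6] 0.66 [555. 227.  30.]
[441.5 294.1 117.8] 2.3658
```

View pics/w12.png

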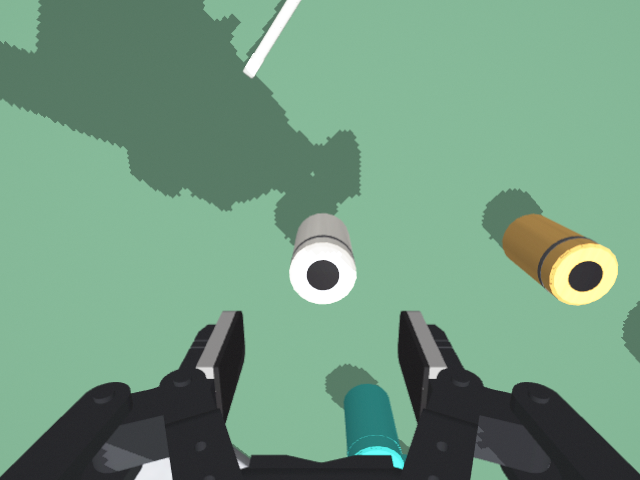

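```bash
python3 bore.py w12 275,323; python3 - <<'E'
from bore import *
p,r=pose(); q=bore("w12",(275,323))[2]; print(p,(r.T@(q-p)).round(1))
E
```

```text
(array([274.73, 322.48]), np.int32(730), array([440.6, 294.4,  60. ]), array([440.5, 294.6,  60.5]))
[442.58132965 293.7039954  118.66571549] [ 1.9 -1.  58.7]
```

```bash
python3 -m crank '[[[0,0,0,0.001,0,0.03,0.4],[0,0,0,0.001,0,0.06,0.4],[0,0,0,0.001,0,0.0795,0.4],[0,0,0,0.001,0,0.0795,0.4],[0,0,0,0.001,0,0.0795,0.4],[0,0,0,0.001,0,0.0795,0.1],[0,0,0,0.001,0,0.0795,-0.3],[0,0,0,0.001,0,0.0795,-1],[0,0,0,0.001,0,0.0795,-1],[0,0,0,0.001,0,0.0795,-1]]]'
python3 look.py wrist w13; python3 - <<'E'
from bore import *
p,r=pose(); b=bore("w13",(376,321)); q=b[2]; print(b,p,(r.T@(q-p)).round(1))
E
```

```text
time: 11.4
eef_pos: [442.4, 295.4, 40.4]
orientation: [3.138, 0.002, 2.366]
force: [0.5, -1.1, 6.7]
grip_width: 32.0
[442.4 295.4  40.4] [3.1377e+00 1.5000e-03 2.3659e+00] 32.405270202139285
(array([372.04, 321.1 ]), np.int32(1558), array([441.5, 295.3,  60. ]), array([441.8, 295. ,  59.5])) [442.33731418 295.36244388  40.36834933] [  0.5  -0.6 -19.6]
```

```bash
python3 -m crank '[[[0,0,0,0,0,-0.03,-1],[0,0,0,0,0,-0.07,-1],[0,0,0,-0.015,-0.011,-0.1,-1],[0,0,0,-0.04,-0.029,-0.11,-1],[0,0,0,-0.07,-0.051,-0.11,-1],[0,0,0,-0.1,-0.073,-0.11,-1],[0,0,0,-0.13,-0.095,-0.11,-1],[0,0,0,-0.16,-0.117,-0.11,-1],[0,0,0,-0.19,-0.139,-0.11,-1],[0,0,0,-0.22,-0.161,-0.11,-1]]]'
python3 -m crank '[[[0,0,0,-0.03,-0.022,0,-1],[0,0,0,-0.06,-0.044,0,-1],[0,0,0,-0.09,-0.066,0,-1],[0,0,0,-0.12,-0.088,0,-1],[0,0,0,-0.145,-0.107,0,-1],[0,0,0,-0.1634,-0.1198,0,-1],[0,0,0,-0.1634,-0.1198,0.012,-1],[0,0,0,-0.1634,-0.1198,0.02,-1],[0,0,0,-0.1634,-0.1198,0.02,-1],[0,0,0,-0.1634,-0.1198,0.02,-1]]]'
python3 look.py wrist w14;  echo '[[0,58.1,48.5,103],[0,0,0,60],[0,0.5,0,12.5],[0,0,0,-130],[0,335,167,0],[0,46.4,22.9,65],[0,1,0,79.5],[0,-220,-161,-110],[0,-163.4,-119.8,20]]' > extra.json; python3 cmdp.py | tail -1
```

```text
time: 12.28
eef_pos: [485.2, 24.1, 149.3]
orientation: [3.14, 0.001, 2.366]
force: [0.3, -0.5, -0.7]
grip_width: 32.0
time: 13.12
eef_pos: [516.8, -173.1, 127.9]
orientation: [-3.141, -0.002, 2.366]
force: [-0.8, -0.4, -2.1]
grip_width: 32.3
[ 516.8 -173.1  127.9] [-3.1414e+00 -1.0000e-03  2.3667e+00] 32.48520364665131
[ 517.9 -174.2  128.3] 2.3658
```

View pics/w14.png

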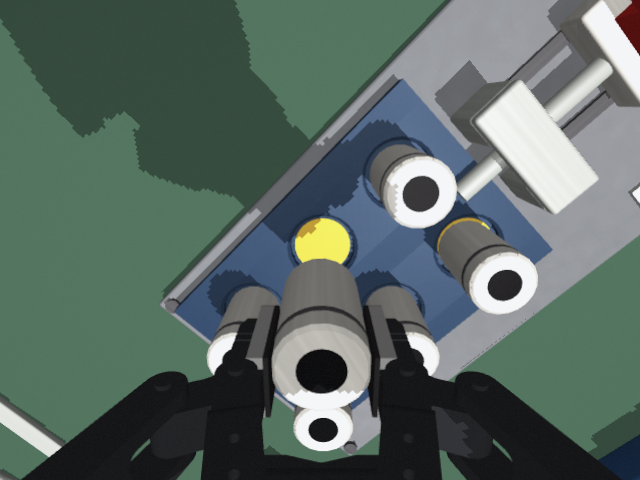

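```bash
python3 -m crank '[[[0,0,0,0,0,0.02,-1],[0,0,0,0,0,0.04,-1],[0,0,0,0,0,0.055,-1],[0,0,0,0,0,0.063,-1],[0,0,0,0,0,0.063,-1],[0,0,0,0,0,0.063,-1]]]'; python3 look.py wrist w15; python3 bore.py w15 160,440,75; python3 bore.py w15 250,560,75
```

```text
time: 13.67
eef_pos: [518.1, -173.6, 65.6]
orientation: [-3.142, -0.0, 2.367]
force: [-0.3, 0.1, -1.8]
grip_width: 32.2
[ 518.1 -173.6   65.6] [3.1412e+00 1.2000e-03 2.3666e+00] 32.58885170233953
(array([147.26, 428.09]), np.int32(327), array([ 488.8, -102.1,   75. ]), array([502.9, -95.8,  19.2]))
(array([263.06, 548.43]), np.int32(189), array([544. , -97.8,  75. ]), array([583. , -89.6,  19.8]))
```

View pics/w15.png

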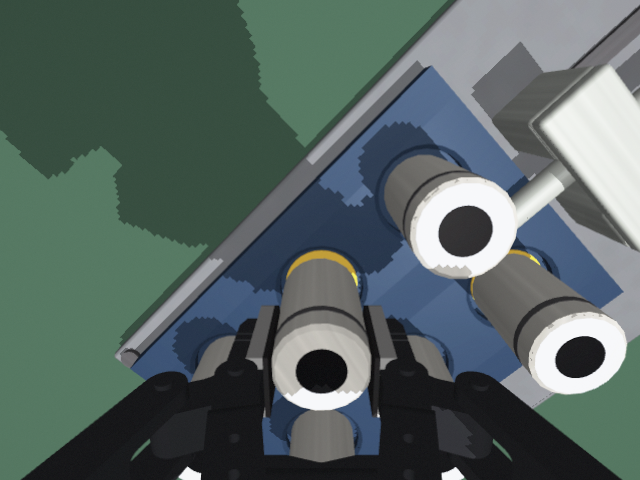

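```bash
python3 -m crank '[[[0,0,0,0,0,0.004,-1],[0,0,0,0,0,0.008,-1],[0,0,0,0,0,0.0115,-1],[0,0,0,0,0,0.0115,-1],[0,0,0,0,0,0.0125,-1],[0,0,0,0,0,0.0125,-1]]]'; python3 look.py wrist w16
```

```text
time: 14.22
eef_pos: [518.6, -174.5, 55.3]
orientation: [3.141, 0.003, 2.366]
force: [-3.1, 1.1, 17.1]
grip_width: 32.2
[ 518.6 -174.5   55.3] [3.1406e+00 2.7000e-03 2.3657e+00] 32.57437624725185
```

View pics/w16.png

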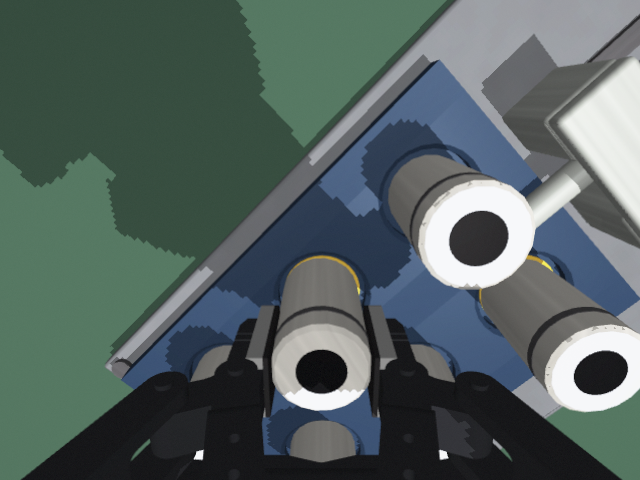

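Seated on the floor (55.3). Releasing and backing up.

```bash
python3 -m crank '[[[0,0,0,0,0,-0.001,-0.4],[0,0,0,0,0,-0.001,-0.1],[0,0,0,0,0,-0.001,0.1],[0,0,0,0,0,-0.001,0.15],[0,0,0,0,0,-0.001,0.15],[0,0,0,0,0,-0.02,0.15],[0,0,0,0,0,-0.05,0.15],[0,0,0,0,0,-0.08,0.15],[0,0,0,0,0,-0.11,0.15],[0,0,0,0,0,-0.15,0.15]]]';  echo '[[0,58.1,48.5,103],[0,0,0,60],[0,0.5,0,12.5],[0,0,0,-130],[0,335,167,0],[0,46.4,22.9,65],[0,1,0,79.5],[0,-220,-161,-110],[0,-163.4,-119.8,20],[0,0,0,63],[0,0,0,12.5],[0,0,0,-150]]' > extra.json; python3 cmdp.py | tail -1; python3 look.py wrist w17
```

```text
time: 15.1
eef_pos: [516.3, -173.5, 202.1]
orientation: [-3.14, -0.005, 2.366]
force: [0.4, 0.2, -1.4]
grip_width: 49.0
[ 517.9 -174.2  202.8] 2.3658
[ 516.3 -173.5  202.1] [3.1376 0.0103 2.3658] 49.43880017666444
```

View pics/w17.png

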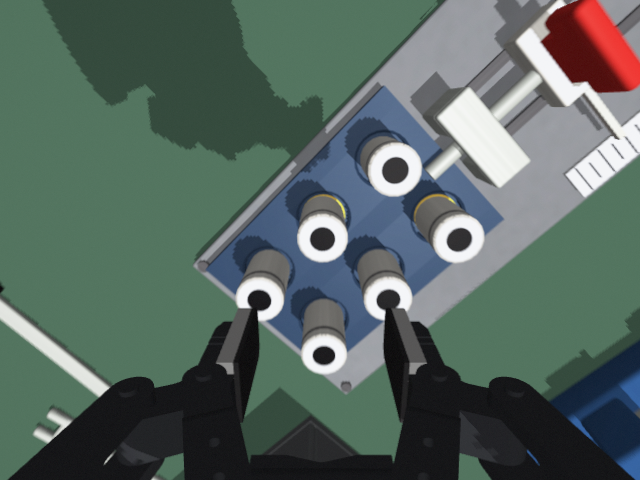

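```bash
python3 bore.py w17 239,322,75; python3 bore.py w17 239,459,75; python3 look.py wrist w17b;  python3 dock.py w17b '[["b",239,322,-32,0],["b",239,459,32,64],["b",170,396,-32,64],["b",299,388,32,0]]'; python3 -m crank '[[[0,0,0.12,0.01,0.014,0,0.3],[0,0,0.24,0.025,0.034,0,0.3],[0,0,0.36,0.04,0.055,0,0.3],[0,0,0.48,0.055,0.075,0,0.3],[0,0,0.6,0.07,0.096,0,0.3],[0,0,0.72,0.085,0.117,0,0.3],[0,0,0.84,0.1,0.138,0,0.3],[0,0,0.96,0.11,0.151,0,0.3],[0,0,1.08,0.1166,0.1603,0,0.3],[0,0,1.2,0.1166,0.1603,0,0.3]]]'
python3 -m crank '[[[0,0,0.12,0,0,0,0.3],[0,0,0.24,0,0,0,0.3],[0,0,0.36,0,0,0,0.3],[0,0,0.48,0,0,0,0.3],[0,0,0.6,0,0,0,0.3],[0,0,0.72,0,0,0,0.3],[0,0,0.84,0,0,0,0.3],[0,0,0.96,0,0,0,0.3],[0,0,1.08,0,0,0,0.3],[0,0,1.15,0,0,0,0.3]]]'
python3 look.py wrist w18 handle:64 pointer:30 mark:32
```

```text
(array([238.63, 322.11]), np.int32(417), array([ 517.7, -175.2,   75. ]), array([ 517.8, -175.3,   74.7]))
(array([239.36, 458.85]), np.int32(407), array([ 582. , -110.3,   75. ]), array([ 582.4, -110.2,   74.3]))
[ 521.4 -175.6  211.3] [3.1369 0.0119 2.3658] 48.84223877216308
b -32 0 [228.12 317.96] 248 [ 519.6 -177.    75. ]
b 32 64 [228.36 451.62] 224 [ 584.1 -111.6   75. ]
b -32 64 [160.65 389.36] 292 [ 519.4 -111.7   75. ]
b 32 0 [287.29 382.07] 199 [ 584.1 -175.4   75. ]
dock [ 552.  -175.9] 0.0074
[[0.4, 0.8], [-0.5, -0.1], [0.2, -0.5], [-0.1, -0.3]]
A [ 583.6 -111.7]
B [ 520.  -176.2]
time: 16.03
eef_pos: [546.7, 24.4, 201.8]
orientation: [-3.14, -0.001, 1.162]
force: [-0.9, 0.4, -0.5]
grip_width: 55.5
time: 16.87
eef_pos: [546.5, 21.9, 201.8]
orientation: [-3.142, 0.002, 0.01]
force: [1.4, -0.2, 0.5]
grip_width: 55.4
[546.5  21.9 201.8] [-3.1415e+00  1.6000e-03  9.0000e-03] 55.37673315602165
handle [228.1 322.6] 0.61 [547.7  20.   64. ]
handle [206.1 551. ] 0.61 [ 564.8 -134.3   64. ]
pointer [111.2 318.1] 0.92 [623.8  23.9  30. ]
mark [108.  263.3] 0.89 [625.5  62.4  32. ]
```

View pics/w18.png

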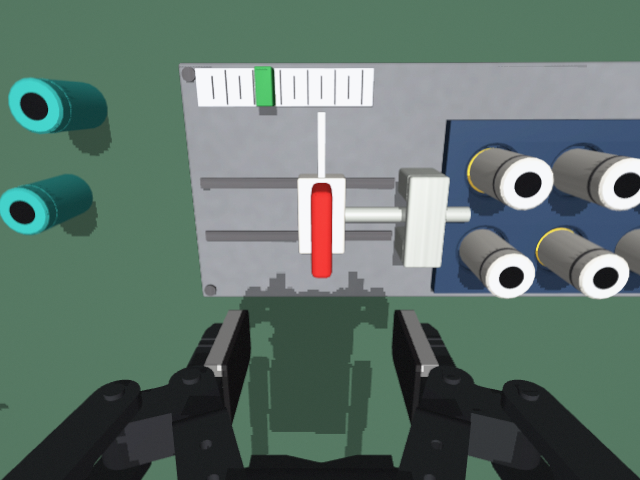

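```bash
cat > pm.py <<'E'
import sys
from bore import *
def meas(name):
    im,c,T=load(name); h=cv2.cvtColor(im,cv2.COLOR_BGR2HSV)
    g=cv2.inRange(h,(50,150,120),(75,255,255)); n,l,st,ce=cv2.connectedComponentsWithStats(g); k=1+np.argmax(st[1:,4])
    pts=np.argwhere(l==k); X=np.array([atdepth(c,T,p) for p in pts]); t=X[np.abs(X[:,2]-32)<2]
    print("mark top", len(t), t.min(0).round(1),t.max(0).round(1),np.median(t,0).round(1), ((t[:,:2].min(0)+t[:,:2].max(0))/2).round(2))
    r=cv2.inRange(h,(0,150,60),(6,255,255))|cv2.inRange(h,(174,150,60),(180,255,255))
    X=np.array([atdepth(c,T,p) for p in np.argwhere(r>0)]); t=X[np.abs(X[:,2]-84)<2.5]
    print("handle top",len(t),t.min(0).round(1),t.max(0).round(1),((t.min(0)+t.max(0))/2).round(1))
meas(sys.argv[1])
im,c,T=load(sys.argv[1])
print([ (im[int(a.split(',')[0]),int(a.split(',')[1])].tolist(),atdepth(c,T,[float(x) for x in a.split(',')]).round(1).tolist()) for a in sys.argv[2:]])
E
python3 pm.py w18 115,321 130,321 150,321; python3 - <<'E'
from bore import *
im,c,T=load("w18")
for r in (115,120,130,150,160): 
    print(im[r,314:330].min(axis=1))
E
```

```text
mark top 32 [627.5  56.4  30.1] [646.4  66.2  32.8] [631.2  56.9  31. ] [636.93  61.26]
handle top 1545 [518.9  14.6  81.5] [576.3  27.7  85.6] [547.6  21.2  83.5]
[([249, 248, 247], [621.3, 21.9, 33.0]), ([249, 248, 247], [611.0, 21.8, 31.1]), ([248, 248, 248], [597.1, 21.6, 32.3])]
[159 160 159 193 238 247 247 247 247 248 239 198 163 163 163 164]
[161 161 161 190 237 248 248 248 248 247 239 200 164 164 164 164]
[164 165 165 190 237 247 248 247 248 248 239 199 163 163 164 163]
[161 161 162 176 233 247 248 248 248 248 234 188 164 165 162 163]
[162 161 162 162 230 248 248 248 248 248 231 181 161 161 161 162]
```

```bash
python3 - <<'E'
from bore import *
im,c,T=load("w18")
for r in (70,80,90,100,104,108): 
    print(r,im[r,250:280,1].tolist(),im[r,250:280,2].tolist())
b=cv2.resize(im[50:140,230:350],None,fx=6,fy=6,interpolation=cv2.INTER_NEAREST); cv2.imwrite("pics/c18.png",b)
E
```

```text
70 [248, 236, 164, 182, 183, 188, 193, 191, 191, 193, 194, 193, 194, 195, 194, 194, 193, 199, 203, 204, 182, 116, 62, 67, 204, 245, 248, 248, 246, 206] [247, 235, 162, 178, 132, 80, 80, 80, 81, 82, 83, 82, 83, 83, 83, 84, 83, 86, 87, 89, 76, 45, 20, 36, 196, 243, 247, 247, 246, 205]
80 [248, 248, 190, 129, 177, 190, 194, 199, 199, 199, 200, 200, 200, 200, 202, 202, 202, 203, 201, 202, 191, 144, 83, 59, 133, 234, 248, 248, 248, 219] [248, 247, 188, 128, 150, 111, 81, 84, 84, 85, 84, 85, 86, 85, 87, 85, 88, 87, 87, 88, 81, 58, 29, 23, 116, 231, 247, 247, 247, 218]
90 [248, 248, 234, 142, 171, 185, 192, 197, 197, 200, 199, 199, 200, 199, 199, 199, 201, 199, 200, 200, 199, 171, 105, 56, 85, 222, 247, 248, 248, 241] [247, 248, 233, 141, 168, 135, 82, 82, 82, 84, 85, 84, 85, 84, 85, 84, 87, 85, 85, 84, 84, 70, 39, 20, 59, 217, 246, 247, 247, 240]
100 [248, 248, 248, 197, 125, 172, 190, 195, 198, 199, 198, 198, 198, 198, 199, 199, 198, 197, 197, 198, 198, 183, 124, 65, 56, 145, 235, 248, 248, 247] [247, 248, 248, 196, 125, 147, 115, 82, 84, 84, 84, 84, 83, 83, 84, 84, 83, 83, 83, 84, 84, 75, 48, 23, 20, 137, 233, 248, 247, 247]
104 [248, 248, 248, 229, 175, 195, 194, 194, 199, 198, 199, 199, 199, 199, 199, 198, 197, 198, 198, 198, 198, 188, 137, 76, 57, 132, 233, 248, 248, 248] [248, 248, 247, 228, 174, 184, 135, 81, 84, 83, 84, 83, 84, 83, 84, 83, 83, 83, 83, 83, 83, 78, 54, 27, 20, 121, 231, 247, 248, 247]
108 [164, 164, 164, 165, 165, 164, 164, 163, 149, 120, 107, 106, 106, 106, 105, 107, 106, 105, 105, 105, 105, 106, 106, 105, 106, 106, 128, 154, 163, 162] [162, 163, 162, 162, 161, 161, 161, 162, 147, 117, 105, 104, 104, 105, 104, 105, 105, 104, 104, 104, 104, 105, 104, 103, 104, 105, 126, 152, 161, 160]
```

View pics/c18.png

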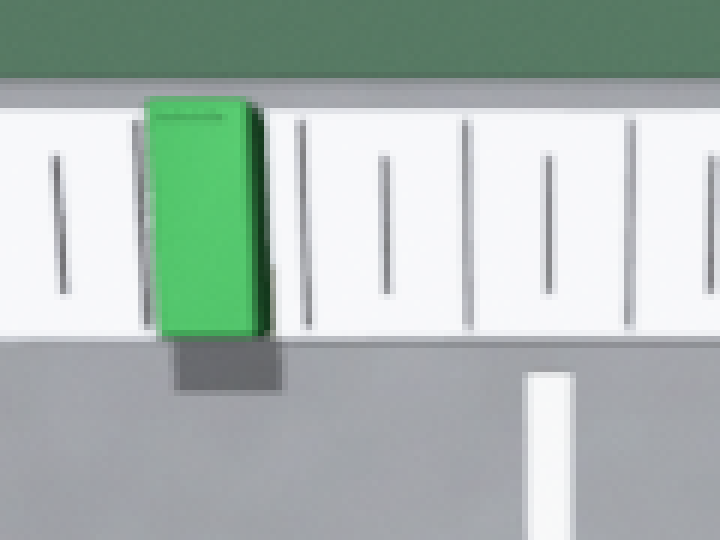

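```bash
python3 - <<'E'
from bore import *
im,c,T=load("w18"); y=0.014
m=atz(c,T,(104,264.1),32); 
for z in (28,32): 
    p=atz(c,T,(114,321.3),z); d=m-p; print(p.round(1),m.round(1),"travel",-d[0]*np.sin(y)+d[1]*np.cos(y))
p,r=pose(); print(p, (r.T@(np.array([547.6,21.2,64])-p)).round(1))
E
echo '[[0,58.1,48.5,103],[0,0,0,60],[0,0.5,0,12.5],[0,0,0,-130],[0,335,167,0],[0,46.4,22.9,65],[0,1,0,79.5],[0,-220,-161,-110],[0,-163.4,-119.8,20],[0,0,0,63],[0,0,0,12.5],[0,0,0,-150],[1.2,116.6,160.3,0],[1.15,0,0,0]]' > extra.json; python3 cmdp.py | tail -1
```

```text
[621.9  21.6  28. ] [628.2  61.7  32. ] travel 39.9911691229759
[622.   21.7  32. ] [628.2  61.7  32. ] travel 39.9842409871119
[546.58403888  21.90440585 202.13219902] [  1.2   0.7 138.1]
[546.9  21.9 202.8] 0.0158
```

```bash
python3 -m crank '[[[0,0,0,0,0.0005,0.02,0.3],[0,0,0,0,0.0005,0.05,0.3],[0,0,0,0,0.0005,0.08,0.3],[0,0,0,0,0.0005,0.11,0.3],[0,0,0,0,0.0005,0.135,0.3],[0,0,0,0,0.0005,0.1445,0.3],[0,0,0,0,0.0005,0.1445,0.3],[0,0,0,0,0.0005,0.1445,0.3]]]'; python3 look.py wrist w19
```

```text
time: 17.73
eef_pos: [547.1, 21.4, 58.3]
orientation: [3.142, 0.001, 0.017]
force: [-0.0, -1.1, 0.1]
grip_width: 55.3
[547.1  21.4  58.3] [ 3.1415e+00 -1.7000e-03  1.6400e-02] 55.26824093783444
```

View pics/w19.png

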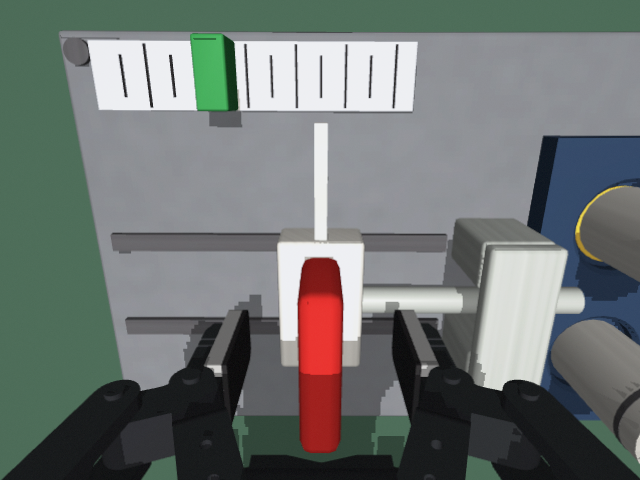

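The paddle is centred between the fingers, with the pointer at col 321. Closing.

```bash
python3 -m crank '[[[0,0,0,0,0,0,0],[0,0,0,0,0,0,-0.4],[0,0,0,0,0,0,-1],[0,0,0,0,0,0,-1],[0,0,0,0,0,0,-1],[0,0,0,0,0,0,-1],[0,0,0,0,0,0,-1]]]'; python3 look.py wrist w20
```

```text
time: 18.37
eef_pos: [547.7, 21.8, 59.7]
orientation: [-3.141, -0.002, 0.016]
force: [-0.1, 2.1, 6.1]
grip_width: 13.6
[547.7  21.8  59.7] [-3.1411e+00 -2.4000e-03  1.5500e-02] 13.365082746608948
```

View pics/w20.png

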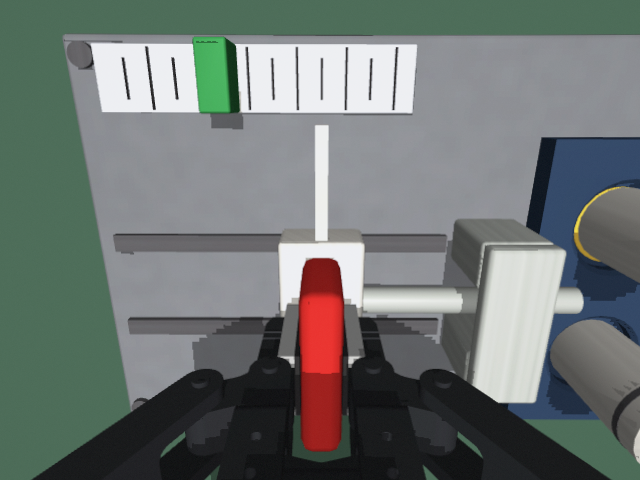

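```bash
python3 -m crank '[[[0,0,0,0,-0.005,0,-1],[0,0,0,0,-0.011,0,-1],[0,0,0,0,-0.018,0,-1],[0,0,0,0,-0.025,0,-1],[0,0,0,0,-0.032,0,-1],[0,0,0,0,-0.037,0,-1],[0,0,0,0,-0.040,0,-1],[0,0,0,0,-0.040,0,-1],[0,0,0,0,-0.040,0,-1],[0,0,0,0,-0.040,0,-1]]]'; python3 look.py wrist w21; python3 look.py scene s4; python3 look.py wrist w22
```

```text
time: 19.25
eef_pos: [547.2, 58.9, 59.7]
orientation: [3.138, -0.002, 0.017]
force: [-1.1, -10.6, 7.1]
grip_width: 12.9
[547.2  58.9  59.7] [ 3.1376e+00 -2.3000e-03  1.6700e-02] 13.342894118797075
[547.2  58.8  59.7] [ 3.1376e+00 -2.4000e-03  1.6600e-02] 13.621086426506032
[547.3  58.8  59.7] [ 3.1376e+00 -2.4000e-03  1.6600e-02] 13.416591896075266
```

View pics/w22.png

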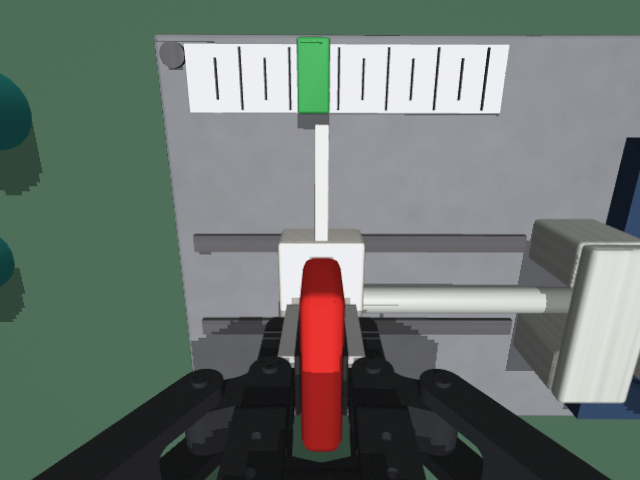

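View pics/s4.png

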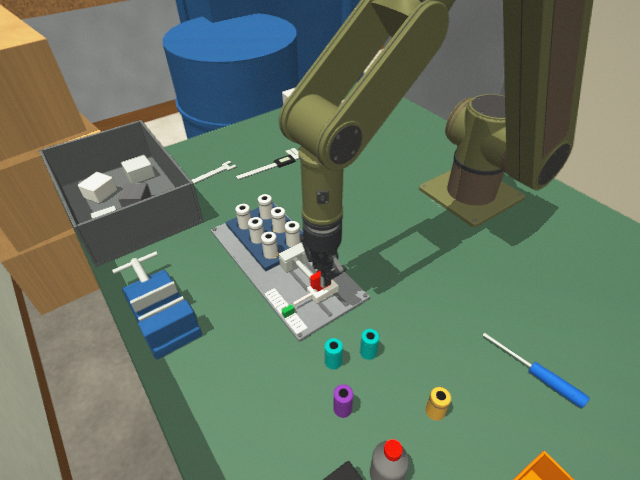

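Pointer (col 321) is about 2.7 mm short of the mark's centre (col ~315). Pulling 3 mm more.

```bash
python3 -m crank '[[[0,0,0,0,-0.001,0,-1],[0,0,0,0,-0.002,0,-1],[0,0,0,0,-0.003,0,-1],[0,0,0,0,-0.003,0,-1],[0,0,0,0,-0.003,0,-1],[0,0,0,0,-0.003,0,-1],[0,0,0,0,-0.003,0,-1],[0,0,0,0,-0.003,0,-1],[0,0,0,0,-0.003,0,-1],[0,0,0,0,-0.003,0,-1]]]'; python3 look.py wrist w23; python3 - <<'E'
from bore import *
im,c,T=load("w23")
g=((im[:,:,1].astype(int)-im[:,:,2])>80); g[:, :270]=0; g[:,360:]=0
for r in (100,105,110): 
    k=np.where(g[r])[0]; print(r,k.min(),k.max(),atz(c,T,(r,(k.min()+k.max())/2),32).round(1))
for r in (130,150): 
    k=295+np.where(im[r,295:350].min(axis=1)>200)[0]; print(r,k.min(),k.max(),atz(c,T,(r,(k.min()+k.max())/2),31).round(1))
E
```

```text
time: 20.23
eef_pos: [547.2, 61.6, 59.7]
orientation: [3.137, -0.002, 0.017]
force: [0.2, -9.6, 6.5]
grip_width: 13.2
[547.2  61.6  59.7] [ 3.1375e+00 -2.3000e-03  1.6400e-02] 13.403070362622499
100 306 335 [631.5  62.4  32. ]
105 306 335 [629.7  62.4  32. ]
110 306 335 [628.   62.4  32. ]
130 315 328 [620.8  61.9  31. ]
150 315 328 [613.3  61.7  31. ]
```

View pics/w23.png

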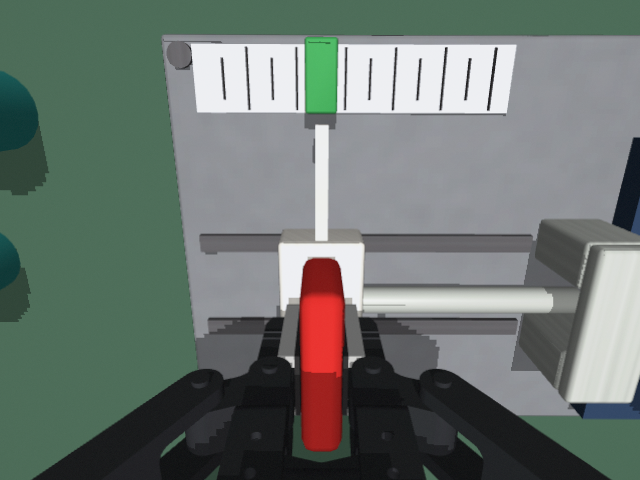

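The pointer (col 321.5) is centred on the mark (col 320.5) and the paddle is gripped. I'll check the blanks in the scene view, then hand in.

```bash
python3 look.py scene s5; python3 - <<'E'
from bore import *
im,c,T=load("s5")
for n,P in (("A",(580.9,-109.4,75)),("B",(517.8,-174.3,75)),("brass",(534.4,387.3,60))):
    p=proj(c,T,np.array(P)); print(n,p.round(1),bore("s5",p,P[2],4,100))
order.finish_job()
E
```

```text
[547.2  61.6  59.7] [ 3.1375e+00 -2.4000e-03  1.6600e-02] 13.174901387714957
A [236.1 268.6] (array([235.65, 268.3 ]), np.int32(20), array([ 580.6, -111.1,   75. ]), array([ 581.1, -110. ,   76.1]))
B [211.1 277.4] (array([210.59, 277.41]), np.int32(17), array([ 516.9, -175.8,   75. ]), array([ 518.1, -173.5,   77.3]))
brass [395.  439.7] (array([394.68, 439.81]), np.int32(53), array([533.8, 387. ,  60. ]), array([533.3, 386.8,  59. ]))
the job is handed in; nothing more can be done
```

I stood both loose aluminium blanks in the two yellow-floored pockets and released them. I then gripped the red handle, pulled it out about 40 mm to the green mark and handed the job in while still holding it, at about 20 s on the clock.

- **Blanks:** the wrist camera put both about 1 mm from the pocket centres. Their tops read 74–75 mm above the bench, so they are fully down.
- **Scene camera check:** the last look put the blanks about 1.7 mm off centre, and its depth read the tops 1–2 mm high (76 and 77 mm). That is within that camera's calibration error of about 2 mm. I did not measure upright angle as a number; the blanks look upright in the pictures.
- **Latch:** the pointer was within about 0.5 mm of the mark's middle. The wrist read about 10 N of spring pull, with the jaws closed on the paddle (13 mm opening).
- **Brass blank:** it had not moved, within about 1 mm.
- **Not measured:** I did not measure the tools, the bottle or the four seated blanks again at the end. They show no visible change in the pictures.
- **One disagreement:** one wrist picture taken while the arm was still settling put everything 2 mm off. I ignored it, because the known seated blanks shifted by the same amount.

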